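Turn a wheel in the stand until its valve is at the top

TASK

Turn the small bicycle wheel in the stand, by gently pushing one spoke after another, until its valve stem is straight up from the hub, at the top of the wheel in line with the stand's pointer, and leave it at rest there. The tyre's glue is still setting, so keep off the tyre, the rim and the valve; leave the things lying around on the bench and on the stand's foot where they are.

Things in the scene. Friction and masses are not known exactly. Their poses are not given: they have to be found in the camera images.
- stand: fixed steel wheel stand. Origin on the bench straight below the hub's centre; x horizontal, from the robot's side to the far side, y left as seen from the robot's side, z up. Grey foot plate 12 mm thick, 280 mm wide (y), from 210 mm before (-x) to 110 mm beyond the origin. It holds the wheel leaning back 50 degrees from upright, its face towards -x and up.
- wheel: aluminium hub (52 mm across, 36 mm long) and six straight spokes, 11 x 11 mm, hub to rim, that turn. Origin at the hub's centre, 200 mm above the bench, in the mid-plane; z along the axle, out of the near face; x from hub to valve. Spokes at 30, 90, 150, 210, 270, 330 degrees from x: the valve is midway between two. Turns either way with a drag of about 0.22 N m and stays where left.
- rim: aluminium rim (inner radius 118 mm, 24 mm wide along the axle), black tyre (outer radius 165 mm, 32 mm wide) and valve: the parts not to be touched. Turns with the wheel; origin and axes as wheel.
- valve (a point): middle of the valve stem: a thin brass stem with a black cap, 13 mm thick at most, that sticks out from the rim's inner face towards the hub from 118 to 83 mm radius; this point lies 100 mm from the hub's centre, in the wheel's mid-plane.
- top_mark (a point): where valve must come: fixed point of the stand 100 mm from the hub's centre, straight up the wheel's slope, in line with the pointer fin that stands over the tyre at 12 o'clock.
- bracket (a point): centre of the stand's front bracket, on the axle 27 mm before the wheel's mid-plane. From here three round bars 10 to 12 mm thick run straight out to 190 mm radius in front of the wheel, at 2, 6 and 10 o'clock (60, 180, 300 degrees from the top). A finger standing among the spokes can sweep only between two of them. Rear bars: 52 mm behind the mid-plane, at 2, 10 and 12 o'clock and a post below the hub.
- cog: bystander: loose steel ring 56 mm across, 8 mm thick, lying on the near left part of the stand's foot; origin at the centre of its underside
- axle_nut: bystander: loose axle nut 22 mm across, 16 mm high, on the near right part of the stand's foot; origin at the centre of its underside
- spanner: bystander: spanner lying on the bench to the right, origin on its underside
- screwdriver: bystander: screwdriver lying on the bench to the left, origin on its underside
- sealant: bystander: white bottle 60 mm across, 140 mm high, standing to the right; origin at the centre of its underside
- grease: bystander: grey jar 70 mm across, 70 mm high, standing to the left; origin at the centre of its underside
- mug: bystander: white mug 80 mm across, 90 mm high, far left; origin at the centre of its underside
- spare_hub: bystander: dark spare hub standing on end, 52 mm across, 64 mm high, to the right; origin at the centre of its underside

How it is judged:
By the outcome, as a careful person would: the job done as asked, in the order asked, and still so for the second after the job is handed in, with the robot touching nothing.
It also fails if it takes over 67 s, if anything falls off the work surface, if the arm or the gripper's body presses on something with over 40 N, if the wrist force passes 120 N, or if a joint passes its speed limit or range.

ROBOT

A 6-joint arm with a two-finger parallel gripper is mounted at the origin on the work surface. World frame = base frame: x ahead of the robot, y to its left, z up, the work surface at z = 0. Lengths are in m, angles in rad, forces in N, time in s.
With the tool pointing down it reaches from about 0.225 to 0.875 m from the base axis. Payload 3.4 kg.
Tool frame: the origin (TCP) lies midway between the tips of the shut fingers; the grasp point (between the pads) lies 19 mm behind it; z points along the fingers, y is the line along which they close (so a half turn about z gives the same grasp; the last joint's range is limited). The gripper opens to 85 mm and grips with 20 to 120 N. Pads are 22 mm wide; open, the fingers measure 114 mm over their backs; the gripper's body (76 mm by 85 mm) begins 54 mm behind the grasp point. The pads swing forward as they close: fully open they stand 13 mm farther back than shut.
Start: joints at [1.111, 0.276, 1.505, -0, 1.361, -0.121], TCP at [0.191, 0.542, 0.231] pointing down, gripper open.
Joint ranges: [-2.89, 2.89], [-0.75, 2.08], [0.22, 2.7], [-1.18, 4.32], [0.11, 2.71], [-2.7, 2.7]. Speed limits (rad/s): [2.57, 2.57, 3.14, 3.14, 3.14, 3.14].

INTERFACE

Orientations are given as a unit quaternion [w, x, y, z].
In Python, from rig import * gives the robot as it stands.
- The arm moves only by the tool apply_moves, never from a script. Its argument "steps" is one flat list of numbers, 4 for each row, row after row: the shift along the world's x, y, z in cm, then the turn about the world's z in degrees. A call has 1 to 8 rows; each row is the pose to reach, as a shift and turn from the pose commanded when the call began; what a row does not reach only later rows make up. A row lasts 1/12 s, in which the tool goes at most 41.7 mm and 7.16 degrees, less where a joint would pass 70% of its speed; a pose out of reach is approached as far as the arm can. A call with a gripper value outside its range is refused whole. "jaw" is the closure in counts, from 0 (fully open) to 255 (shut), set as the call begins (left out, the last holds). The fingers move at their own pace and stop on an object; "newtons" is the grip in N (left out, the last holds). Time passes only in rows, so rows that repeat a pose let the fingers close. It gives the time, the measured TCP pose, the force, the opening and the grip force at its end, in the units of the state.
- get_state(): the state, without advancing time (a new reading comes with each control period).
- get_image(name): name is "scene" or "top"; returns the picture (480x640x3 uint8, red, green, blue); there is no depth.
- calibration(name): a dict with "fx", "fy", "cx", "cy" (pixels), "xyz" and "rotation" of the camera in the world. Camera axes: x right, y up, looking along -z (the intrinsics and any distortion apply to the point x, -y, -z); pixel columns grow to the right and rows downward; lengths in m; the calibration is good to about 2 mm. A picture is of the moment at which its call begins. calibration takes no time and is no camera call.
- sign_off(): hands the job in; it is judged then, once.
The state is a dict: "clock": time; "qpos": joint angles; "qd": joint speeds; "effort": joint torques, N m; "position": TCP position; "ee_rot": TCP orientation; "contact_force": force on the tool from outside, world axes, zero at the start; "moment": the same for the moment, N m; "width": finger opening in m; "gripper_force": force on a finger pad.
Only numpy, scipy, OpenCV 4.12 (cv2) and the standard library are available. Lean on these libraries where they do the work, as an engineer would, in place of code of your own. Each camera call takes 0.05 s, during which the arm holds its last target. There are 200 camera calls.

## Working session

There is one attempt and no reset: what is moved stays moved. The work goes in short steps, Python scripts to look and compute and a tool call to move; the robot and the scene stay as the last step left them, time stands still between calls to the robot, and variables do not carry over. Pictures are saved under pics/ and viewed, at most 10 in all, crops included, and the job is handed in when it is done.

Besides the shell and the picture viewer there is one more tool, called as name(argument=value, ...) on one line, values as JSON. apply_moves: Moves the arm, as the interface text tells. Its arguments: {"type":"object","properties":{"steps":{"type":"array","items":{"type":"number"}},"jaw":{"type":"number"},"newtons":{"type":"number"}},"required":["steps"]}

```bash
mkdir -p pics; ls; python3 - <<'E'
from rig import *
import cv2
for n in("scene","top"):
    c=calibration(n);print(n,c)
    cv2.imwrite(f"pics/{n}0.png",get_image(n)[:,:,::-1])
print(get_state())
E
```

```text
pics
scene {'fx': 502.7995048623932, 'fy': 502.7995048623932, 'cx': 314.4983577138746, 'cy': 237.19091744184644, 'xyz': array([1.206531  , 0.45773087, 1.12118587]), 'rotation': array([0.44008086, 0.17086183, 0.32308403, 0.82021447])}
top {'fx': 548.4300365317457, 'fy': 548.4300365317457, 'cx': 321.9512271186638, 'cy': 239.88180006235058, 'xyz': array([ 0.39905798, -0.02743163,  1.56362233]), 'rotation': array([ 0.71672754,  0.02718142, -0.02158965, -0.69648883])}
{'clock': 0.1, 'qpos': array([ 1.11099872e+00,  2.76540548e-01,  1.50598816e+00,  4.85832368e-06,
        1.36074870e+00, -1.21014093e-01]), 'qd': array([-0.00035373, -0.00013723, -0.00488369,  0.00055957,  0.00074619,
       -0.00079915]), 'effort': array([ 1.36721763e-03, -4.17697513e+01, -2.46406120e+01, -7.15041551e-05,
        5.66784336e-03,  1.54019688e-05]), 'position': array([0.19089312, 0.54188184, 0.23052854]), 'ee_rot': array([-2.43483194e-04,  1.68583282e-01,  9.85687054e-01, -8.06425124e-04]), 'contact_force': array([ 0.58877808, -0.17022624,  0.34494176]), 'moment': array([ 0.01086379, -0.00727276,  0.03016579]), 'gripper_force': 0.0, 'width': 0.08504709703586392}
```

View pics/scene0.png

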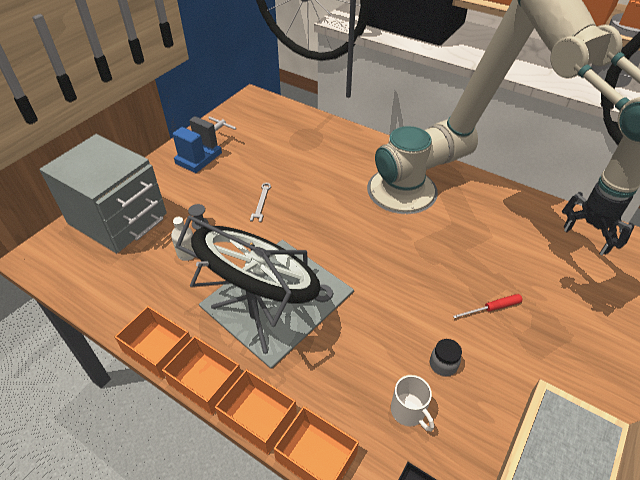

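View pics/top0.png

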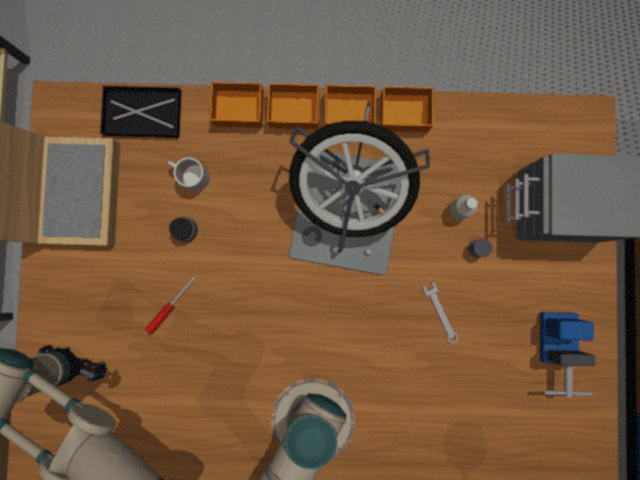

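Both pictures show the wheel: at about (355,180) in top, with the stand turned a few degrees. I'll enlarge it.

```bash
python3 - <<'E'
import cv2
a=cv2.imread("pics/top0.png")[95:275,270:450]
cv2.imwrite("pics/tc.png",cv2.convertScaleAbs(cv2.resize(a[:145],None,fx=4.4,fy=4.1,interpolation=cv2.INTER_CUBIC),alpha=1.5))
E
```

```text
(no output)
```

View pics/tc.png

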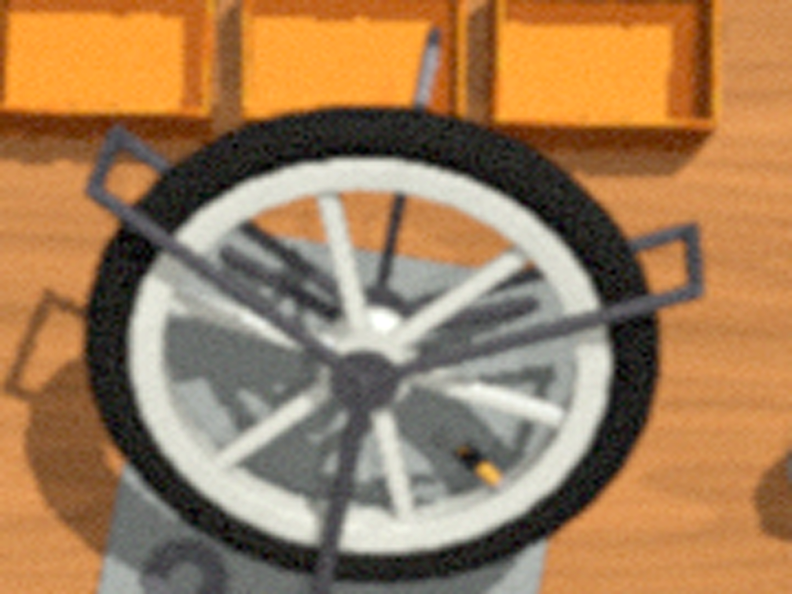

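The top crop shows the brass valve with cap at about crop (480,465), between the lower-right spokes. The pointer is at (430,60), the bracket at (362,380), and the front bar ends at (97,190) and (692,292). Next I'll fit the stand's pose and the wheel angle.

```bash
cat > h.py <<'E'
import numpy as np, cv2
from scipy.spatial.transform import Rotation as R
from scipy.optimize import least_squares
S,C=np.sin(np.radians(50)),np.cos(np.radians(50))
U=np.array([S,0,C]);N=np.array([-C,0,S]);Y=np.array([0,1.,0])
def proj(c,P):
    q=c['rotation'];q=np.asarray(q)
    r=R.from_quat([q[1],q[2],q[3],q[0]])
    p=r.inv().apply(np.atleast_2d(P)-c['xyz'])
    return np.c_[c['cx']+c['fx']*p[:,0]/-p[:,2],c['cy']-c['fy']*p[:,1]/-p[:,2]]
def wp(r,deg,h): # stand frame point: radius, ccw angle from top, height along axle
    a=np.radians(deg);return np.array([0,0,.2])+r*(np.cos(a)*U+np.sin(a)*Y)+h*N
def toW(s,P):
    return np.array([s[0],s[1],0])+R.from_euler('z',s[2]).apply(P)
E
python3 - <<'E'
from h import *
from rig import calibration
c=calibration("top")
cr=lambda u,v:(270+u/4.4-.4,95+v/4.1-.4)
m=[(wp(0,0,.027),cr(362,380)),(wp(.19,60,.027),cr(97,190)),(wp(.19,-60,.027),cr(692,292)),
 (np.array([-.21,.14,.012]),(290,259)),(np.array([-.21,-.14,.012]),(386,272))]
P=np.array([a for a,b in m]);px=np.array([b for a,b in m])
f=lambda s:(proj(c,toW(s,P))-px).ravel()
r=least_squares(f,[.55,-.1,0]);print(r.x,f(r.x).reshape(-1,2).round(1))
s=r.x;np.save("s.npy",s)
v=np.array(cr(480,465))
for nm,rad,uv in [("valve",.1,(480,465)),("cap",.085,(465,453)),("sp",.11,(330,200)),("sp",.11,(515,262)),("sp",.11,(555,412)),("sp",.11,(402,510)),("sp",.11,(228,460)),("sp",.11,(180,298))]:
    g=np.arange(-180,180,.5);d=np.linalg.norm(proj(c,toW(s,np.array([wp(rad,a,0) for a in g])))-cr(*uv),axis=1)
    print(nm,g[d.argmin()],d.min().round(1))
print("hub",toW(s,wp(0,0,0)),"u",R.from_euler('z',s[2]).apply(U),"n",R.from_euler('z',s[2]).apply(N))
E
```

```text
[ 0.64135709 -0.08974311 -0.14022354] [[ 0.7 -0.1]
 [-1.2  0.6]
 [ 0.8 -1.4]
 [-1.  -1.3]
 [ 0.7  2.3]]
valve -130.0 0.2
cap -130.5 0.8
sp 20.5 1.2
sp -41.0 2.0
sp -99.0 1.1
sp -160.5 0.8
sp 141.5 1.1
sp 79.5 1.3
hub [ 0.64135709 -0.08974311  0.2       ] u [ 0.75852555 -0.10706579  0.64278761] n [-0.63647851  0.08983887  0.76604444]
```

```bash
cat > clr.py <<'E'
import numpy as np
S,C=np.sin(np.radians(50)),np.cos(np.radians(50))
def seg(P,A,B):
    A,B=np.array(A,float),np.array(B,float);d=B-A
    t=np.clip((P-A)@d/(d@d),0,1);return np.linalg.norm(P-A-t[:,None]*d,axis=1)
def box(hx,hy,t0,t1,n=9):
    x,y,t=np.meshgrid(np.linspace(-hx,hx,n),np.linspace(-hy,hy,n),np.linspace(t0,t1,21),indexing='ij')
    p=np.c_[x.ravel(),y.ravel(),t.ravel()]
    k=(abs(p[:,0])>hx-.1)|(abs(p[:,1])>hy-.1)|(p[:,2]<t0+.1);return p[k]
def tool(a,b,h,o): # mm in (a upslope,b left,h); o=0: closing line along slope, 1: along b
    f=np.r_[box(11,14.5,0,40),box(14,22,40,73)]
    g=f[:,[1,0,2]] if o==0 else f
    q=np.r_[g,box(42.5,42.5,73,140)]
    return np.c_[a+S*q[:,0]+C*q[:,2],b+q[:,1],h-C*q[:,0]+S*q[:,2]]
d=lambda r,t,h:[r*np.cos(np.radians(t)),r*np.sin(np.radians(t)),h]
def ring(P,r0,r1,w):
    r=np.hypot(P[:,0],P[:,1]);x=np.maximum(np.maximum(r0-r,r-r1),0);z=np.maximum(abs(P[:,2])-w,0)
    return np.hypot(x,z)
def clear(a,b,h,o,valve):
    P=tool(a,b,h,o);out={}
    sp={}
    for k in range(6):
        t=np.radians(valve+30+60*k);u=np.array([np.cos(t),np.sin(t)])
        al=P[:,:2]@u;ac=P[:,1]*u[0]-P[:,0]*u[1]
        q=np.c_[np.maximum(np.maximum(20-al,al-118),0),np.maximum(abs(ac)-5.5,0),np.maximum(abs(P[:,2])-5.5,0)]
        sp[30+60*k]=np.linalg.norm(q,axis=1).min()
    out['sp']=sp
    out['bar']=min(min(seg(P,[0,0,27],d(190,t,27)).min(),seg(P,d(190,t,27),d(190,t,-52)).min()) for t in(60,180,300))-6
    out['rim']=min(ring(P,118,165,16).min(),99)
    out['valve']=seg(P,d(83,valve,0),d(118,valve,0)).min()-6.5
    out['hub']=min(ring(P,0,26,18).min(),ring(P,0,15,34).min())
    out['rear']=min(seg(P,[0,0,-52],d(190,t,-52)).min() for t in(60,0,300))-6
    return out
E
python3 - <<'E'
from clr import *
# for each spoke (relative id from valve), pushing ccw (finger on lower-angle side), find best pose touching
for h in(-6,-3):
 for o in(0,1):
  for th,vrel in[(-41,90),(-44,-30),(-40,-30),(-30,-30),(0,30),(15,30),(30,30),(40,90),(60,90),(70,90),(76,90)]:
    best=None
    for a in range(15,70,3):
      for off in range(0,1):
        # slide b from far negative toward the spoke until touch(<=.7)
        pb=None
        for b in np.arange(-110,100,3.):
            al=a*np.cos(np.radians(th))+b*np.sin(np.radians(th)); side=b*np.cos(np.radians(th))-a*np.sin(np.radians(th))
            if side>-16 or side<-40: continue
            c=clear(a,b,h,o,th-vrel)
            sp=c['sp'][vrel%360]
            if sp<.3: break
            pb=(b,c,sp)
        if pb is None: continue
        b,c,sp=pb
        m=min(min(v for k,v in c['sp'].items() if k!=vrel%360),c['bar'],c['rim'],c['valve'],c['hub'])
        if best is None or m>best[0]: best=(m,a,b,sp,c)
    if best:
        m,a,b,sp,c=best;print(h,o,th,vrel,'m%.1f a%d b%.0f gap%.1f'%(m,a,b,sp),{k:round(float(v),1) for k,v in c.items() if k!='sp'})
E
```

```text
-6 0 -41 90 m0.0 a63 b-95 gap2.4 {'bar': 1.4, 'rim': 0.0, 'valve': 102.0, 'hub': 72.7, 'rear': 32.3}
-6 0 -44 -30 m0.0 a63 b-98 gap1.1 {'bar': 0.2, 'rim': 0.0, 'valve': 38.1, 'hub': 75.3, 'rear': 31.9}
-6 0 -40 -30 m0.0 a60 b-92 gap1.0 {'bar': 0.5, 'rim': 0.0, 'valve': 37.0, 'hub': 68.6, 'rear': 32.0}
-6 0 -30 -30 m1.3 a42 b-59 gap0.8 {'bar': 1.3, 'rim': 2.4, 'valve': 21.7, 'hub': 31.1, 'rear': 32.3}
-6 0 0 30 m6.6 a45 b-17 gap0.5 {'bar': 20.3, 'rim': 6.6, 'valve': 7.2, 'hub': 8.4, 'rear': 31.2}
-6 0 15 30 m2.5 a45 b-8 gap0.4 {'bar': 24.0, 'rim': 6.6, 'valve': 2.5, 'hub': 7.9, 'rear': 30.7}
-6 0 30 30 m2.8 a45 b1 gap1.1 {'bar': 26.8, 'rim': 6.6, 'valve': 4.0, 'hub': 7.9, 'rear': 30.7}
-6 0 40 90 m6.6 a51 b13 gap1.8 {'bar': 26.2, 'rim': 6.6, 'valve': 59.1, 'hub': 13.9, 'rear': 30.7}
-6 0 60 90 m6.6 a42 b28 gap1.8 {'bar': 13.8, 'rim': 6.6, 'valve': 46.5, 'hub': 9.3, 'rear': 34.4}
-6 0 70 90 m4.7 a36 b40 gap0.4 {'bar': 4.7, 'rim': 6.6, 'valve': 37.0, 'hub': 12.2, 'rear': 33.7}
-6 0 76 90 m0.5 a30 b40 gap0.5 {'bar': 0.5, 'rim': 6.6, 'valve': 26.5, 'hub': 8.6, 'rear': 32.0}
-6 1 -41 90 m0
[... 2558 characters left out ...]
'rear': 37.3}
-3 1 0 30 m4.2 a42 b-23 gap3.0 {'bar': 15.8, 'rim': 9.6, 'valve': 4.2, 'hub': 8.6, 'rear': 36.8}
-3 1 15 30 m4.5 a48 b-11 gap1.4 {'bar': 24.9, 'rim': 9.6, 'valve': 5.3, 'hub': 13.6, 'rear': 35.9}
-3 1 30 30 m4.1 a51 b1 gap2.4 {'bar': 31.0, 'rim': 9.6, 'valve': 5.2, 'hub': 16.6, 'rear': 35.9}
-3 1 40 90 m9.6 a54 b16 gap0.4 {'bar': 27.1, 'rim': 9.6, 'valve': 58.6, 'hub': 19.6, 'rear': 36.0}
-3 1 60 90 m9.6 a42 b31 gap0.8 {'bar': 12.6, 'rim': 9.6, 'valve': 47.7, 'hub': 11.4, 'rear': 39.1}
-3 1 70 90 m4.3 a33 b34 gap1.0 {'bar': 5.1, 'rim': 9.6, 'valve': 33.3, 'hub': 5.4, 'rear': 37.5}
-3 1 76 90 m0.0 a15 b-8 gap11.6 {'bar': 3.0, 'rim': 14.5, 'valve': 19.5, 'hub': 0.0, 'rear': 35.9}
```

```bash
cat >> clr.py <<'E'
def tool(a,b,h,o): # open jaw, far finger tip at (a,b,h); body on the near side
    f=np.r_[box(7.25,11,0,40),box(8.5,14,40,60)]
    k=np.array([-49.8,0,0])
    q=np.r_[f,f+2*k,box(42.5,42.5,60,140)+k]
    return np.c_[a+S*q[:,0]+C*q[:,2],b+q[:,1],h-C*q[:,0]+S*q[:,2]]
def best(th,vrel,h,rmax=100):
    best=None
    t=np.radians(th)
    for r in np.arange(36,rmax,5):
        pb=None
        for off in np.arange(-36,-8,1.):
            a=r*np.cos(t)-off*np.sin(t);b=r*np.sin(t)+off*np.cos(t)
            c=clear(a,b,h,0,th-vrel);sp=c['sp'][vrel%360]
            if sp<.3:break
            pb=(a,b,c,sp)
        if pb is None: continue
        a,b,c,sp=pb
        m=min(min(v for k,v in c['sp'].items() if k!=vrel%360),c['bar'],c['rim'],c['valve'],c['hub'])
        if best is None or m>best[0]: best=(m,a,b,sp,c)
    return best
E
python3 - <<'E'
from clr import *
def show(l,h):
  for th,vrel in l:
    m,a,b,sp,c=best(th,vrel,h)
    print(h,th,vrel,'m%.1f a%d b%.0f gap%.1f'%(m,a,b,sp),{k:round(float(v),1) for k,v in c.items() if k!='sp'})
show([(-41,90),(-35,-30),(-30,-30),(-20,90),(0,90),(20,90),(40,90),(60,90),(70,90),(76,90),(82,90)],-6)
show([(100,150),(115,150),(125,150),(140,150),(150,150),(160,150),(170,150)],-10)
show([(-160,-30),(-150,-30),(-140,-30),(-120,-90),(-100,-90),(-90,-90)],-4)
E
```

```text
-6 -41 90 m3.0 a43 b-74 gap0.7 {'bar': 3.0, 'rim': 3.9, 'valve': 53.4, 'hub': 47.1, 'rear': 35.3}
-6 -35 -30 m7.5 a43 b-62 gap0.7 {'bar': 7.5, 'rim': 11.0, 'valve': 39.1, 'hub': 37.4, 'rear': 35.7}
-6 -30 -30 m11.5 a44 b-55 gap0.7 {'bar': 11.5, 'rim': 14.3, 'valve': 38.9, 'hub': 32.6, 'rear': 36.7}
-6 -20 90 m17.2 a44 b-41 gap0.8 {'bar': 17.2, 'rim': 21.1, 'valve': 53.0, 'hub': 23.2, 'rear': 39.0}
-6 0 90 m19.8 a51 b-17 gap0.5 {'bar': 21.0, 'rim': 24.9, 'valve': 64.9, 'hub': 19.8, 'rear': 35.8}
-6 20 90 m19.4 a59 b1 gap1.3 {'bar': 20.4, 'rim': 21.6, 'valve': 66.3, 'hub': 19.4, 'rear': 35.4}
-6 40 90 m19.9 a54 b22 gap0.5 {'bar': 22.6, 'rim': 20.9, 'valve': 64.4, 'hub': 19.9, 'rear': 36.8}
-6 60 90 m16.1 a40 b36 gap1.2 {'bar': 16.1, 'rim': 26.5, 'valve': 50.0, 'hub': 16.5, 'rear': 38.4}
-6 70 90 m7.8 a29 b38 gap0.5 {'bar': 7.8, 'rim': 32.5, 'valve': 46.4, 'hub': 10.4, 'rear': 35.8}
-6 76 90 m4.1 a23 b36 gap0.5 {'bar': 4.1, 'rim': 35.5, 'valve': 46.1, 'hub': 5.1, 'rear': 35.4}
-6 82 90 m0.0 a17 b34 gap0.5 {'bar': 1.2, 'rim': 38.9, 'valve': 42.0, 'hub': 0.0, 'rear': 35.3}
-10 100 150 m0.
[... 621 characters left out ...]
91 b34 gap0.7 {'bar': 7.9, 'rim': 10.9, 'valve': 121.5, 'hub': 27.6, 'rear': 85.8}
-4 -160 -30 m-4.7 a-60 b2 gap0.3 {'bar': -4.7, 'rim': 39.4, 'valve': 47.6, 'hub': 1.7, 'rear': 63.7}
-4 -150 -30 m7.2 a-95 b-27 gap0.4 {'bar': 7.2, 'rim': 10.3, 'valve': 36.5, 'hub': 31.7, 'rear': 91.4}
-4 -140 -30 m14.0 a-82 b-35 gap1.1 {'bar': 14.0, 'rim': 18.4, 'valve': 35.4, 'hub': 24.8, 'rear': 84.2}
-4 -120 -90 m18.2 a-63 b-57 gap1.2 {'bar': 18.2, 'rim': 21.1, 'valve': 91.3, 'hub': 22.8, 'rear': 78.8}
-4 -100 -90 m20.9 a-38 b-75 gap0.7 {'bar': 20.9, 'rim': 20.9, 'valve': 89.5, 'hub': 22.3, 'rear': 68.8}
-4 -90 -90 m13.4 a-22 b-86 gap0.4 {'bar': 13.4, 'rim': 16.9, 'valve': 89.8, 'hub': 32.2, 'rear': 62.2}
```

```bash
cat >> h.py <<'E'
def tcp(a,b,h):
    s=np.load("s.npy");p=toW(s,np.array([0,0,.2])+(a*U+b*Y+h*N)/1000)
    return (p-R.from_euler('z',s[2]).apply([.0498,0,0])-[0,0,.013])*100
E
python3 - <<'E'
from h import *
from rig import get_state
st=get_state();q=st['ee_rot'];y=R.from_quat([q[1],q[2],q[3],q[0]]).apply([0,1,0]);print("tooly",np.degrees(np.arctan2(y[1],y[0])),"stand",np.degrees(np.load("s.npy")[2]))
P=st['position']*100
for w in [(57,-10,-6),(59,1,-6),(54,22,-6),(40,36,-6),(51,-29,-6),(51,-17,-6)]:
    print(w,(tcp(*w)).round(2),(tcp(*w)-P).round(2))
E
```

```text
tooly 70.5890864545547 stand -8.034217280873378
(57, -10, -6) [63.77 -9.93 21.9 ] [ 44.68 -64.12  -1.15]
(59, 1, -6) [64.08 -8.86 22.03] [ 44.99 -63.05  -1.02]
(54, 22, -6) [63.99 -6.73 21.71] [ 44.9  -60.92  -1.34]
(40, 36, -6) [63.12 -5.2  20.81] [ 44.03 -59.38  -2.24]
(51, -29, -6) [ 63.05 -11.75  21.52] [ 43.96 -65.94  -1.53]
(51, -17, -6) [ 63.22 -10.56  21.52] [ 44.13 -64.75  -1.53]
```

apply_moves(steps=[4, -6, 10, -7, 8, -12, 20, -14, 12, -17, 20, -21, 16, -22, 20, -28, 19, -27, 20, -35, 22, -31, 20, -42, 24, -34, 20, -48, 26, -37, 20, -54], jaw=0)

```text
clock: 0.77
position: [0.3511, 0.3146, 0.3939]
ee_rot: [0.0, 0.6, 0.8, 0.0]
contact_force: [1.5, -0.1, 0.7]
width: 0.0856
gripper_force: 0.0
```

apply_moves(steps=[0, 0, 0, 0, 0, 0, 0, 0])

```text
clock: 0.93
position: [0.3517, 0.3147, 0.3933]
ee_rot: [0.0, 0.599, 0.8, 0.0]
contact_force: [0.2, 0.2, 0.4]
width: 0.0854
gripper_force: 0.0
```

```bash
cat >> h.py <<'E'
def go(*ws):
    from rig import get_state
    st=get_state();q=st['ee_rot'];y=R.from_quat([q[1],q[2],q[3],q[0]]).apply([0,1,0])
    print("t",st['clock'],"pos",(st['position']*100).round(2),"turn",(np.degrees(np.load("s.npy")[2])-np.degrees(np.arctan2(y[1],y[0]))).round(2))
    for w in ws: print(w,(tcp(*w)-st['position']*100).round(2))
E
python3 -c "
from h import *
go((57,-10,-6))"
```

```text
t 0.9333 pos [35.17 31.47 39.33] turn -24.39
(57, -10, -6) [ 28.6  -41.4  -17.43]
```

apply_moves(steps=[2.2, -3.2, 1, -4, 4.4, -6.4, 2, -8, 6.6, -9.6, 3, -12, 8.8, -12.8, 4, -16, 11, -16, 4, -20, 13.2, -19.2, 4, -24.4, 15.4, -22.4, 4, -24.4, 17.6, -25.6, 4, -24.4])

```text
clock: 1.6
position: [0.527, 0.0605, 0.4323]
ee_rot: [-0.001, 0.753, 0.659, -0.0]
contact_force: [1.1, 1.3, 0.1]
width: 0.0853
gripper_force: 0.0
```

apply_moves(steps=[2.2, -3.2, 0, 0, 4.4, -6.4, 0, 0, 6.6, -9.6, 0, 0, 8.8, -12.8, 0, 0, 11, -15.8, 0, 0, 11, -15.8, 0, 0, 11, -15.8, 0, 0])

```text
clock: 2.18
position: [0.6379, -0.0976, 0.4299]
ee_rot: [-0.002, 0.753, 0.657, -0.001]
contact_force: [-1.0, -0.2, -0.6]
width: 0.0856
gripper_force: 0.0
```

```bash
python3 -c "
from h import *
go((57,-10,-6))
from rig import get_image
cv2.imwrite('pics/above.png',cv2.resize(get_image('scene')[150:390,120:440],None,fx=2.5,fy=2.5)[:,:,::-1])"
```

```text
t 2.1833 pos [63.79 -9.76 42.99] turn -0.25
(57, -10, -6) [-2.000e-02 -1.700e-01 -2.109e+01]
```

View pics/above.png

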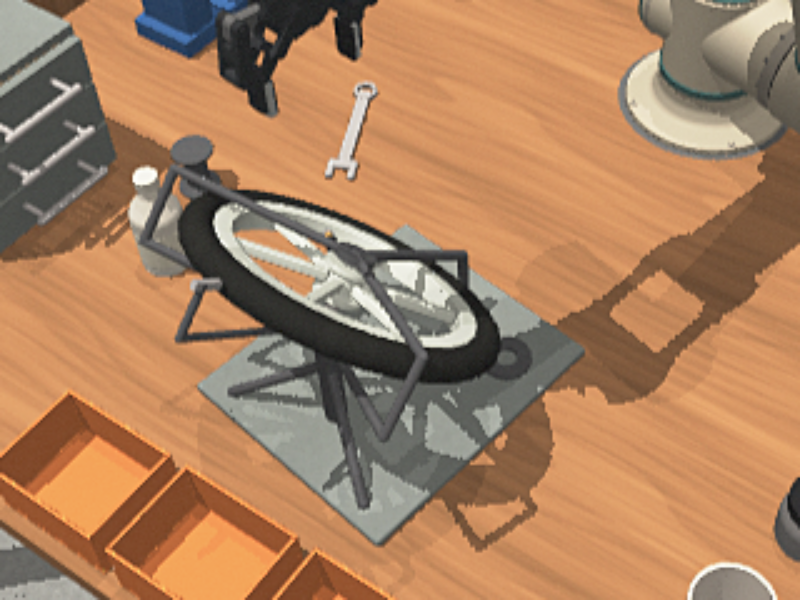

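The crop shows the open gripper above the wheel, far fingertip at (265,110), with the front bars clear. I'll go part of the way down and check the fingertip model.

apply_moves(steps=[0, -0.2, -4, 0, 0, -0.2, -8, 0, 0, -0.2, -12, 0, 0, -0.2, -15, 0, 0, -0.2, -17, 0, 0, -0.2, -17, 0])

```text
clock: 2.73
position: [0.633, -0.0963, 0.2583]
ee_rot: [-0.004, 0.753, 0.658, -0.003]
contact_force: [0.1, -0.5, -0.2]
width: 0.085
gripper_force: 0.0
```

```bash
python3 -c "
from h import *
from rig import *
go((57,-10,-6))
p=get_state()['position'];s=np.load('s.npy')
d=R.from_euler('z',s[2]).apply([.0498,0,0])
c=calibration('scene')
a=proj(c,[p+d+[0,0,.013],p-d+[0,0,.013]]);print((a-[160,160])*4)
cv2.imwrite('pics/low.png',cv2.resize(get_image('scene')[160:310,160:360],None,fx=4,fy=4,interpolation=cv2.INTER_CUBIC)[:,:,::-1])"
```

```text
t 2.7333 pos [63.3  -9.63 25.83] turn -0.4
(57, -10, -6) [ 0.47 -0.3  -3.92]
[[310.75713835 364.10798807]
 [436.56089395 268.71474968]]
```

View pics/low.png

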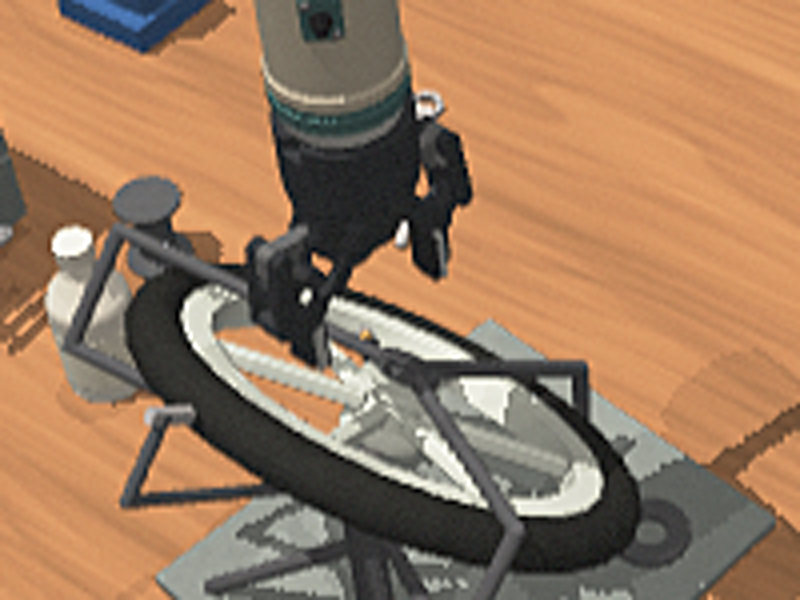

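The fingertip appears at (318,366), predicted (311,364), so the model holds. It is over the gap between the bars, and I'll insert it.

apply_moves(steps=[0.3, -0.2, -1.5, -0.4, 0.4, -0.3, -3, -0.4, 0.4, -0.3, -3.9, -0.4, 0.4, -0.3, -3.9, -0.4])

```text
clock: 3.12
position: [0.6401, -0.1016, 0.2241]
ee_rot: [-0.0, 0.756, 0.655, -0.0]
contact_force: [-0.0, -0.1, -0.8]
width: 0.0854
gripper_force: 0.0
```

```bash
python3 -c "
from h import *
go((57,-10,-6),(59,1,-6),(54,22,-6),(40,38,-6))"
```

```text
t 3.1167 pos [ 64.01 -10.16  22.41] turn 0.11
(57, -10, -6) [-0.24  0.23 -0.5 ]
(59, 1, -6) [ 0.06  1.3  -0.37]
(54, 22, -6) [-0.02  3.43 -0.69]
(40, 38, -6) [-0.86  5.17 -1.59]
```

apply_moves(steps=[-0.2, 0.3, -0.5, 0, 0, 1.0, -0.4, 0, 0, 1.5, -0.4, 0, 0, 2.0, -0.5, 0, 0, 2.5, -0.5, 0, 0, 3.0, -0.6, 0, 0, 3.4, -0.7, 0, 0, 3.4, -0.7, 0])

```text
clock: 3.78
position: [0.6403, -0.0677, 0.217]
ee_rot: [-0.0, 0.756, 0.655, 0.0]
contact_force: [-0.1, -1.0, 0.5]
width: 0.085
gripper_force: 0.6
```

```bash
python3 -c "
from h import *
from rig import *
go((54,22,-6),(47,30,-6),(40,38,-6))
cv2.imwrite('pics/s1.png',cv2.resize(get_image('scene')[160:310,160:360],None,fx=4,fy=4,interpolation=cv2.INTER_CUBIC)[:,:,::-1])"
```

```text
t 3.7833 pos [64.03 -6.77 21.7 ] turn 0.14
(54, 22, -6) [-0.04  0.04  0.01]
(47, 30, -6) [-0.46  0.91 -0.44]
(40, 38, -6) [-0.88  1.77 -0.89]
```

View pics/s1.png

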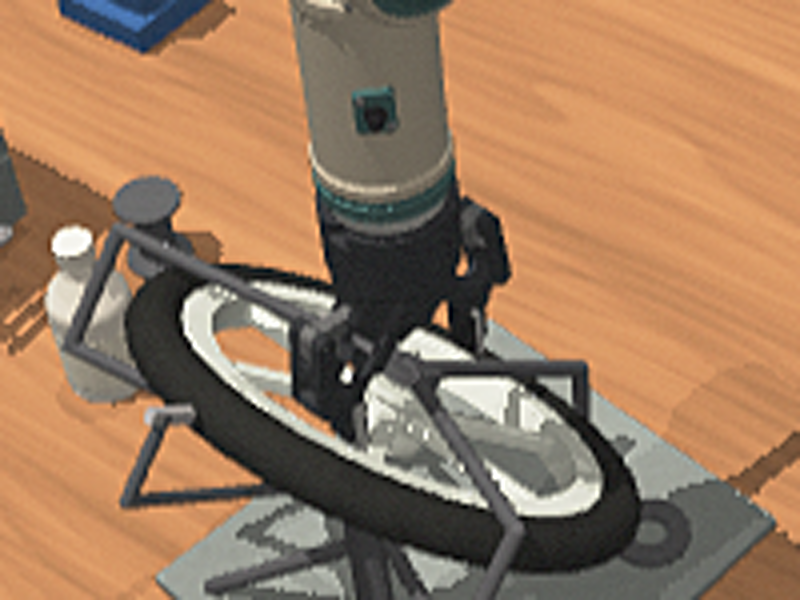

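The finger stands among the spokes at (350,430) and the wheel has started to turn. I'll continue the stroke and then lift.

apply_moves(steps=[-0.2, 0.5, -0.2, 0, -0.5, 0.9, -0.4, 0, -0.7, 1.4, -0.6, 0, -0.9, 1.8, -0.9, 0, -0.9, 1.8, -0.9, 0, -0.9, 1.6, 1, 0, -0.9, 1.0, 4, 0, -0.9, 1, 6, 0])

```text
clock: 4.5
position: [0.6307, -0.0583, 0.278]
ee_rot: [-0.001, 0.756, 0.655, -0.0]
contact_force: [2.1, -0.5, 1.2]
width: 0.0851
gripper_force: 0.0
```

apply_moves(steps=[0, -2, 3, 0, -0.5, -6, 5, 0, -0.5, -8, 8, 0, -1, -10, 10, 0, -1, -10, 10, 0])

```text
clock: 4.92
position: [0.6216, -0.1621, 0.3815]
ee_rot: [0.003, 0.757, 0.653, 0.001]
contact_force: [1.1, 0.8, 0.9]
width: 0.0855
gripper_force: 0.0
```

```bash
python3 -c "
from h import *
from rig import *
go((51,-27,-6))
a=get_image('top')[95:240,270:450]
cv2.imwrite('pics/t1.png',cv2.convertScaleAbs(cv2.resize(a,None,fx=4.4,fy=4.1,interpolation=cv2.INTER_CUBIC)[:,:,::-1],alpha=1.5))"
```

```text
t 4.9167 pos [ 62.16 -16.21  38.15] turn 0.36
(51, -27, -6) [  0.92   4.66 -16.63]
```

View pics/t1.png

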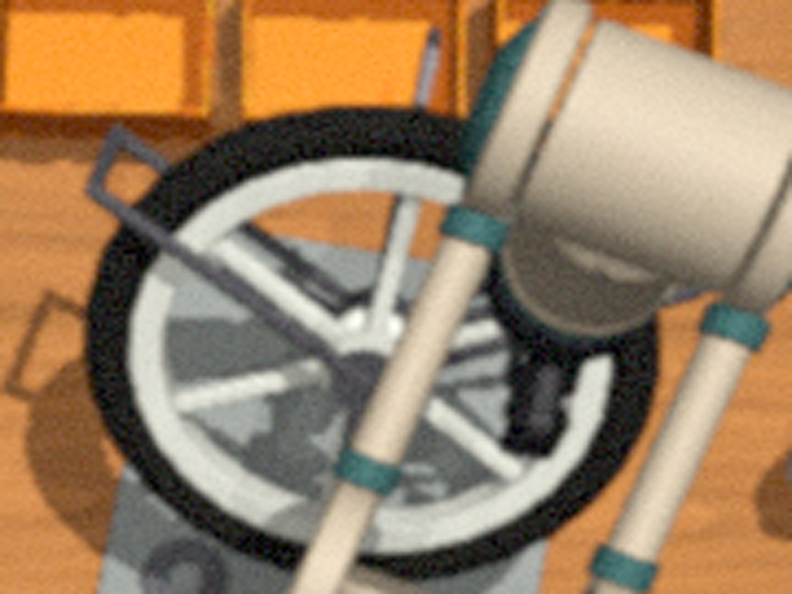

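After stroke 1 the spoke tips show at (408,205), (232,240), (182,403) and (515,468) in the crop. I'll compute their angles.

```bash
cat >> h.py <<'E'
def ang(*uvs,rad=.11):
    from rig import calibration
    c=calibration('top');s=np.load('s.npy');g=np.arange(-180,180,.5)
    for u,v in uvs:
        d=np.linalg.norm(proj(c,toW(s,np.array([wp(rad,a,0) for a in g])))-(270+u/4.4-.4,95+v/4.1-.4),axis=1);print(g[d.argmin()],d.min().round(1))
E
python3 -c "
from h import *
ang((408,205),(232,240),(182,403),(515,468))"
```

```text
-2.5 2.0
53.5 0.6
117.0 1.7
-122.0 1.8
```

apply_moves(steps=[0.4, 2.5, -1, 0.3, 0.8, 4.2, -4, 0.3, 0.8, 4.2, -8, 0.3, 0.8, 4.2, -12, 0.3, 0.8, 4.2, -15, 0.3, 0.8, 4.2, -16.6, 0.3, 0.8, 4.2, -16.6, 0.3])

```text
clock: 5.55
position: [0.6251, -0.1134, 0.2041]
ee_rot: [-0.007, 0.754, 0.657, -0.003]
contact_force: [-1.0, -0.7, 0.5]
width: 0.0852
gripper_force: 0.0
```

```bash
python3 -c "
from h import *
go((51,-17,-6),(59,1,-6),(54,22,-6),(40,38,-6))"
```

```text
t 5.55 pos [ 62.51 -11.34  20.41] turn -0.21
(51, -17, -6) [0.71 0.77 1.11]
(59, 1, -6) [1.56 2.47 1.62]
(54, 22, -6) [1.48 4.6  1.3 ]
(40, 38, -6) [0.64 6.34 0.4 ]
```

apply_moves(steps=[0, 0, 0, 0, 0, 0, 0, 0])

```text
clock: 5.72
position: [0.6299, -0.1159, 0.2118]
ee_rot: [0.0, 0.754, 0.657, 0.0]
contact_force: [0.6, -0.3, 0.9]
width: 0.0853
gripper_force: 0.0
```

```bash
python3 -c "
from h import *
go((51,-17,-6),(59,1,-6),(54,22,-6),(40,38,-6))"
```

```text
t 5.7167 pos [ 62.99 -11.59  21.18] turn -0.17
(51, -17, -6) [0.23 1.03 0.34]
(59, 1, -6) [1.08 2.72 0.86]
(54, 22, -6) [1.   4.86 0.54]
(40, 38, -6) [ 0.16  6.59 -0.36]
```

apply_moves(steps=[0.2, 0.5, 0.3, 0, 0.3, 1.0, 0.4, 0, 0.7, 1.6, 0.6, 0, 0.9, 2.2, 0.8, 0, 1.1, 2.8, 0.8, 0, 1.1, 3.4, 0.7, 0, 1.0, 4.0, 0.6, 0, 1.0, 4.6, 0.5, 0])

```text
clock: 6.38
position: [0.6397, -0.0706, 0.2164]
ee_rot: [0.001, 0.754, 0.657, 0.0]
contact_force: [-0.9, -4.4, -0.4]
width: 0.0854
gripper_force: 1.9
```

apply_moves(steps=[-0.2, 0.5, -0.2, 0, -0.4, 0.9, -0.4, 0, -0.6, 1.3, -0.6, 0, -0.7, 1.5, -0.7, 0, -0.8, 1.8, -0.9, 0, -0.9, 2.1, -0.9, 0, -0.9, 2.1, -0.9, 0, -0.9, 2.1, -0.9, 0])

```text
clock: 7.05
position: [0.6301, -0.049, 0.2068]
ee_rot: [-0.001, 0.754, 0.657, 0.0]
contact_force: [0.9, -1.5, 0.4]
width: 0.0856
gripper_force: 0.7
```

```bash
python3 -c "
from h import *
go((40,38,-6))"
```

```text
t 7.05 pos [63.01 -4.9  20.68] turn -0.14
(40, 38, -6) [ 0.15 -0.1   0.14]
```

```bash
python3 - <<'E'
from clr import *
for a,b in[(-8,88),(-12,88),(-16,88),(-20,88),(-16,82),(-20,82),(-14,92),(-20,92)]:
    for h in (-10,-6):
        c=clear(a,b,h,0,-32);print(a,b,h,{k:round(float(v),1) for k,v in c.items() if k!='sp'},[round(float(x),1) for x in c['sp'].values()])
for th in(118,125,132,138,144,150,153):
    m,a,b,sp,c=best(th,150,-9);print(th,round(m,1),round(a),round(b),round(sp,1))
from h import *
go((-16,88,-9))
E
```

```text
-8 88 -10 {'bar': 0.0, 'rim': 12.7, 'valve': 101.8, 'hub': 34.4, 'rear': 49.2} [53.9, 16.3, 18.7, 68.2, 79.6, 70.9]
-8 88 -6 {'bar': 2.4, 'rim': 13.5, 'valve': 103.3, 'hub': 37.2, 'rear': 52.0} [56.6, 19.0, 18.7, 70.7, 81.8, 72.9]
-12 88 -10 {'bar': 3.1, 'rim': 13.7, 'valve': 103.5, 'hub': 33.1, 'rear': 51.8} [53.8, 19.1, 15.2, 66.1, 78.1, 70.4]
-12 88 -6 {'bar': 5.2, 'rim': 14.4, 'valve': 105.0, 'hub': 35.9, 'rear': 54.4} [56.5, 21.5, 15.2, 68.7, 80.0, 72.4]
-16 88 -10 {'bar': 6.3, 'rim': 14.5, 'valve': 105.3, 'hub': 32.0, 'rear': 54.5} [53.9, 21.9, 11.6, 64.2, 76.3, 70.1]
-16 88 -6 {'bar': 8.0, 'rim': 15.1, 'valve': 106.9, 'hub': 34.9, 'rear': 57.0} [56.6, 24.2, 11.6, 66.6, 78.2, 72.2]
-20 88 -10 {'bar': 9.7, 'rim': 15.1, 'valve': 107.2, 'hub': 31.1, 'rear': 57.2} [54.3, 24.6, 8.1, 62.1, 74.7, 70.1]
-20 88 -6 {'bar': 11.0, 'rim': 15.6, 'valve': 108.8, 'hub': 34.0, 'rear': 59.7} [56.9, 27.0, 8.1, 64.4, 76.7, 72.1]
-16 82 -10 {'bar': 3.5, 'rim': 20.3, 'valve': 100.6, 'hub': 28.3, 'rear': 52.1} [49.5, 19.3, 8.8, 60.8, 71.7, 65.0]
-16 82 -6 {'bar': 5.5, 'rim': 20.9, 'valve': 102.2, 'hu
[... 274 characters left out ...]
1.0, 72.1, 67.2]
-14 92 -10 {'bar': 6.6, 'rim': 10.2, 'valve': 107.7, 'hub': 35.3, 'rear': 54.7} [56.9, 22.2, 15.3, 67.6, 80.3, 73.7]
-14 92 -6 {'bar': 8.2, 'rim': 10.9, 'valve': 109.2, 'hub': 37.9, 'rear': 57.2} [59.4, 24.5, 15.3, 70.1, 82.1, 75.7]
-20 92 -10 {'bar': 11.6, 'rim': 11.2, 'valve': 110.4, 'hub': 33.9, 'rear': 58.8} [57.3, 26.4, 10.0, 64.7, 77.9, 73.5]
-20 92 -6 {'bar': 12.8, 'rim': 11.7, 'valve': 111.9, 'hub': 36.7, 'rear': 61.2} [59.9, 28.7, 10.0, 67.0, 79.8, 75.5]
118 13.4 -29 88 0.4
125 18.0 -35 80 0.6
132 17.8 -44 76 1.0
138 18.0 -52 71 0.6
144 18.2 -59 65 0.3
150 16.4 -65 59 1.2
153 13.9 -68 56 1.2
t 7.05 pos [63.01 -4.9  20.68] turn -0.14
(-16, 88, -9) [-3.21  5.42 -3.69]
```

```bash
python3 - <<'E'
import clr
from clr import *
# add the outward knuckle bulge of the far finger
def tool(a,b,h,o):
    f=np.r_[box(7.25,11,0,38),box(8.5,14,38,60)]
    k=np.array([-49.8,0,0])
    q=np.r_[f,box(8,14,40,60)+[12,0,0],f+2*k,box(42.5,42.5,60,140)+k]
    return np.c_[a+S*q[:,0]+C*q[:,2],b+q[:,1],h-C*q[:,0]+S*q[:,2]]
clr.tool=tool
def show(l,h,**k):
  for th,vrel in l:
    m,a,b,sp,c=best(th,vrel,h,**k);print(h,th,vrel,'m%.1f a%d b%.0f gap%.1f'%(m,a,b,sp),{k:round(float(v),1) for k,v in c.items() if k!='sp'})
show([(-2,30),(10,30),(20,30),(30,30)],-4)
show([(118,150),(150,150)],-9)
show([(-122,-90),(-105,-90),(-90,-90)],-4)
for a,b in [(52,-20),(48,-20),(44,-22),(44,-18),(40,-18),(40,-22)]:
    c=clear(a,b,-4,0,-32);print(a,b,{k:round(float(v),1) for k,v in c.items() if k!='sp'},[round(float(x),1) for x in c['sp'].values()])
E
```

```text
-4 -2 30 m9.8 a45 b-20 gap0.9 {'bar': 23.6, 'rim': 18.5, 'valve': 9.8, 'hub': 14.7, 'rear': 38.2}
-4 10 30 m8.5 a48 b-10 gap0.7 {'bar': 22.4, 'rim': 18.3, 'valve': 8.5, 'hub': 16.9, 'rear': 37.4}
-4 20 30 m7.3 a45 b-4 gap1.3 {'bar': 22.4, 'rim': 21.9, 'valve': 7.3, 'hub': 13.5, 'rear': 37.4}
-4 30 30 m7.3 a45 b4 gap1.2 {'bar': 22.4, 'rim': 21.8, 'valve': 7.3, 'hub': 13.5, 'rear': 37.4}
-9 118 150 m9.3 a-28 b88 gap0.4 {'bar': 9.3, 'rim': 13.4, 'valve': 111.7, 'hub': 30.7, 'rear': 60.2}
-9 150 150 m16.2 a-64 b59 gap1.2 {'bar': 16.4, 'rim': 18.3, 'valve': 100.7, 'hub': 21.6, 'rear': 68.7}
-4 -122 -90 m17.2 a-64 b-55 gap0.4 {'bar': 17.2, 'rim': 21.5, 'valve': 80.0, 'hub': 18.7, 'rear': 71.6}
-4 -105 -90 m16.1 a-46 b-77 gap0.4 {'bar': 18.9, 'rim': 16.1, 'valve': 81.9, 'hub': 25.1, 'rear': 69.0}
-4 -90 -90 m6.1 a-22 b-96 gap0.4 {'bar': 8.4, 'rim': 6.1, 'valve': 94.7, 'hub': 40.4, 'rear': 64.5}
52 -20 {'bar': 23.8, 'rim': 13.5, 'valve': 7.2, 'hub': 21.3, 'rear': 38.3} [1.1, 38.8, 55.6, 50.1, 49.9, 21.0]
48 -20 {'bar': 23.8, 'rim': 16.4, 'valve': 8.4, 'hub': 17.4, 'rear': 38.3} [1.2, 35.6, 55.3, 50.0, 48.4, 17.4]
44 -22 {'bar': 23.1, 'rim': 18.9, 'valve': 8.6, 'hub': 14.0, 'rear': 38.7} [3.4, 34.1, 53.1, 50.3, 44.4, 13.0]
44 -18 {'bar': 23.2, 'rim': 19.9, 'valve': 11.8, 'hub': 13.1, 'rear': 37.9} [0.0, 31.3, 50.9, 49.9, 44.4, 14.8]
40 -18 {'bar': 21.9, 'rim': 22.9, 'valve': 13.6, 'hub': 9.2, 'rear': 37.9} [0.0, 28.5, 47.6, 49.9, 40.4, 11.3]
40 -22 {'bar': 20.3, 'rim': 21.8, 'valve': 10.9, 'hub': 10.2, 'rear': 38.7} [3.5, 31.5, 50.0, 50.3, 40.4, 9.4]
```

```bash
python3 - <<'E'
from clr import *
from h import *
m,a,b,sp,c=best(66,90,-6);print(m,a,b,sp,c['bar'])
for a,b in[(36,42),(33,42),(33,39),(30,39)]:
    for v in(-26,-23,-20):
        c=clear(a,b,-6,0,v);print(a,b,v+90,round(c['bar'],1),round(c['hub'],1),round(float(c['sp'][90]),1))
go((36,42,-6),(33,41,-6))
E
```

```text
11.044946623871624 33.32661290376842 35.51530476234684 0.9522278712793835 11.304420595534179
36 42 64 10.6 17.5 0.0
36 42 67 10.6 17.5 1.8
36 42 70 10.6 17.5 5.0
33 42 64 8.5 15.4 0.0
33 42 67 8.5 15.4 0.0
33 42 70 8.5 15.4 2.2
33 39 64 9.7 13.2 0.0
33 39 67 9.7 13.2 0.2
33 39 70 9.7 13.2 3.2
30 39 64 7.6 11.2 0.0
30 39 67 7.6 11.2 0.0
30 39 70 7.6 11.2 0.4
t 7.05 pos [63.01 -4.9  20.68] turn -0.14
(36, 42, -6) [-0.1   0.34 -0.12]
(33, 41, -6) [-0.34  0.27 -0.31]
```

apply_moves(steps=[-0.2, 0.2, -0.2, 0, -0.3, 0.3, -0.3, 0, -0.3, 0.3, -0.3, 0, -0.3, 0.1, 1, 0, -0.3, -0.5, 4, 0, -0.3, -1, 8, 0, -1, -4, 11, 0, -1.5, -8, 14, 0])

```text
clock: 7.72
position: [0.6154, -0.1199, 0.3431]
ee_rot: [-0.001, 0.753, 0.658, 0.0]
contact_force: [0.9, -0.9, -0.6]
width: 0.0856
gripper_force: 0.0
```

apply_moves(steps=[0, -3, 2, 0, 0, -3, 2, 0, 0, -3, 2, 0, 0, -3, 2, 0])

```text
clock: 8.05
position: [0.6156, -0.151, 0.3598]
ee_rot: [-0.002, 0.754, 0.657, -0.0]
contact_force: [-0.6, -0.0, -0.5]
width: 0.0855
gripper_force: 0.0
```

```bash
python3 -c "
from h import *
from rig import *
go((-24,87,-9))
a=get_image('top')[95:240,270:450]
cv2.imwrite('pics/t2.png',cv2.convertScaleAbs(cv2.resize(a,None,fx=4.4,fy=4.1,interpolation=cv2.INTER_CUBIC)[:,:,::-1],alpha=1.5))"
```

```text
t 8.05 pos [ 61.56 -15.1   35.98] turn -0.13
(-24, 87, -9) [ -2.39  15.61 -19.51]
```

View pics/t2.png

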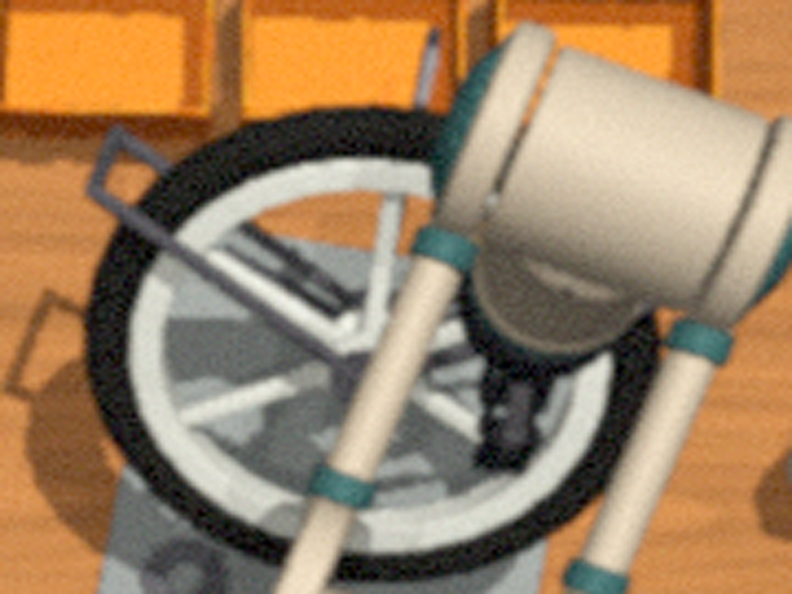

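Spoke tips now show at (393,200), (215,260) and (183,415) in the crop.

```bash
python3 -c "
from h import *
ang((393,200),(215,260),(183,415));ang((182,415),(390,210),rad=.107)"
```

```text
2.0 1.4
62.0 1.2
121.0 2.7
120.5 4.0
2.5 2.7
```

apply_moves(steps=[-0.6, 4, 0, 0, -1.2, 8, 0, 0, -1.8, 11, 0, 0, -2.4, 14, 0, 0, -2.4, 15.7, 0, 0, -2.4, 15.7, 0, 0, -2.4, 15.7, -3, 0, -2.4, 15.7, -6, 0])

```text
clock: 8.77
position: [0.5929, 0.0062, 0.3013]
ee_rot: [0.001, 0.753, 0.658, 0.001]
contact_force: [0.3, 0.1, -0.2]
width: 0.0857
gripper_force: 0.0
```

apply_moves(steps=[0, 0, -1, 0, 0, 0, -1, 0, 0, 0, -1, 0])

```text
clock: 9.02
position: [0.5924, 0.0051, 0.2908]
ee_rot: [-0.001, 0.754, 0.657, -0.001]
contact_force: [0.7, -0.3, 0.1]
width: 0.0852
gripper_force: 0.0
```

```bash
python3 -c "
from h import *
go((-25,88,-9))"
```

```text
t 9.0167 pos [59.24  0.51 29.08] turn -0.13
(-25, 88, -9) [ -0.13   0.12 -12.68]
```

apply_moves(steps=[-0.1, 0.1, -2, 0, -0.1, 0.1, -4, 0, -0.1, 0.1, -6, 0, -0.1, 0.1, -7, 0, -0.1, 0.1, -7, 0])

```text
clock: 9.43
position: [0.5911, 0.0059, 0.2202]
ee_rot: [-0.001, 0.754, 0.657, -0.001]
contact_force: [0.8, 1.0, 0.4]
width: 0.0858
gripper_force: 0.0
```

apply_moves(steps=[0, 0, -1, 0, 0, 0, -2, 0, 0, 0, -3, 0, 0, 0, -4, 0, 0, 0, -5, 0, 0, 0, -5.7, 0, 0, 0, -5.7, 0])

```text
clock: 10.02
position: [0.5905, 0.0061, 0.1622]
ee_rot: [-0.001, 0.754, 0.657, -0.001]
contact_force: [-2.0, 0.2, -1.5]
width: 0.0853
gripper_force: 0.0
```

```bash
python3 -c "
from h import *
go((-25,88,-9),(-35,81,-9),(-44,76,-9),(-52,71,-9),(-59,65,-9),(-62,62,-9),(-65,59,-9))"
```

```text
t 10.0167 pos [59.05  0.61 16.22] turn -0.12
(-25, 88, -9) [0.06 0.01 0.19]
(-35, 81, -9) [-0.8  -0.58 -0.46]
(-44, 76, -9) [-1.55 -0.98 -1.04]
(-52, 71, -9) [-2.23 -1.39 -1.55]
(-59, 65, -9) [-2.84 -1.91 -2.  ]
(-62, 62, -9) [-3.11 -2.17 -2.19]
(-65, 59, -9) [-3.38 -2.44 -2.39]
```

apply_moves(steps=[-0.4, -0.3, -0.1, 0, -0.8, -0.6, -0.4, 0, -1.2, -0.8, -0.7, 0, -1.6, -1.0, -1.0, 0, -1.9, -1.2, -1.3, 0, -2.2, -1.4, -1.5, 0, -2.5, -1.6, -1.7, 0, -2.5, -1.6, -1.7, 0])

```text
clock: 10.68
position: [0.5654, -0.0104, 0.1467]
ee_rot: [-0.0, 0.754, 0.656, -0.001]
contact_force: [1.3, -0.8, 0.2]
width: 0.0852
gripper_force: 0.7
```

```bash
python3 -c "
from h import *
from rig import *
go((-59,65,-9),(-62,62,-9),(-65,59,-9))
a=get_image('top')[95:240,270:450]
cv2.imwrite('pics/t3.png',cv2.convertScaleAbs(cv2.resize(a,None,fx=4.4,fy=4.1,interpolation=cv2.INTER_CUBIC)[:,:,::-1],alpha=1.5))"
```

```text
t 10.6833 pos [56.54 -1.04 14.67] turn -0.1
(-59, 65, -9) [-0.33 -0.26 -0.46]
(-62, 62, -9) [-0.6  -0.52 -0.65]
(-65, 59, -9) [-0.87 -0.79 -0.84]
```

View pics/t3.png

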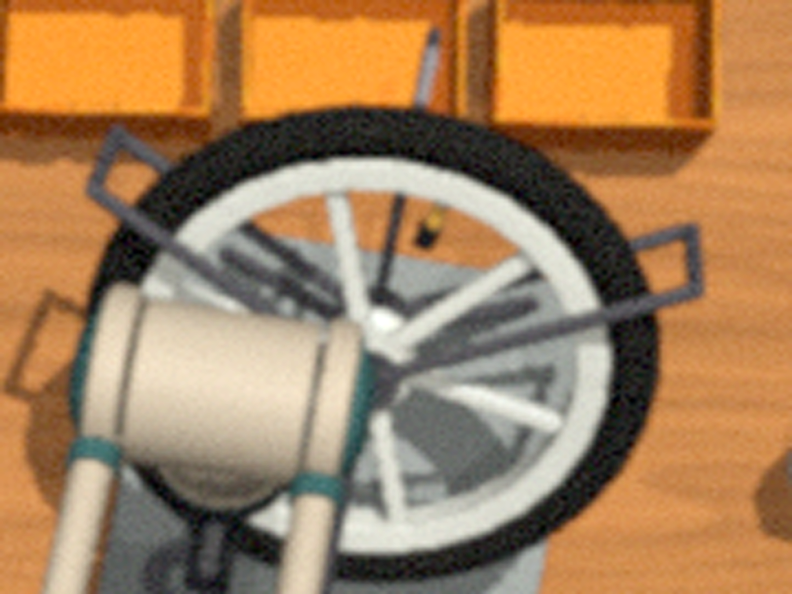

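Wheel and valve are now well in view: stem at (437,216) and cap at (427,237) in the crop, a little right of the pointer line. I'll measure the angle numerically and check the pointer line too.

```bash
cat >> h.py <<'E'
def spokefit(img,skip=()):
    from rig import calibration
    c=calibration('top');s=np.load('s.npy');g=cv2.GaussianBlur(cv2.cvtColor(img,cv2.COLOR_BGR2GRAY),(0,0),.5).astype(np.float32)
    r=np.arange(50,106,3)/1000
    def smp(phi,off,h=.0055):
        out=0
        for k in range(6):
            t=phi+30+60*k
            w=(t+180)%360-180
            if any(lo<w<hi for lo,hi in skip):continue
            a=np.radians(t);e=np.cos(a)*U+np.sin(a)*Y;f=-np.sin(a)*U+np.cos(a)*Y
            P=np.array([0,0,.2])+r[:,None]*e+off*f+h*N
            p=proj(c,toW(s,P)).astype(np.float32)
            v=cv2.remap(g,p[:,0].reshape(-1,1),p[:,1].reshape(-1,1),cv2.INTER_LINEAR).ravel();out+=np.minimum(v,200).mean()
        return out
    ph=np.arange(-30,30,.25)
    sc=[sum(smp(p,o) for o in(-.003,0,.003))-1.5*(smp(p,.013)+smp(p,-.013)) for p in ph]
    return ph[int(np.argmax(sc))],max(sc)
E
python3 -c "
from h import *
from rig import *
print(spokefit(cv2.imread('pics/top0.png')))
im=get_image('top')[:,:,::-1].copy();cv2.imwrite('pics/full3.png',im)
print(spokefit(im,[(70,180)]))
for sk in [(-180,0)],[(0,180)]: print(spokefit(cv2.imread('pics/top0.png'),sk))
ang((437,216),rad=.1);ang((427,237),rad=.086)
print('fin');ang((426,97),rad=.178);ang((433,36),rad=.21)
s=np.load('s.npy');c=calibration('top')
for r,h in((.178,0),(.21,0),(.12,-.052),(.06,-.052)):print(r,(proj(c,toW(s,wp(r,0,h)))-[269.6,94.6])*[4.4,4.1])
"
```

```text
(np.float64(-9.5), np.float32(931.25635))
(np.float64(-11.25), np.float32(654.99585))
(np.float64(-10.75), np.float32(461.7882))
(np.float64(-8.5), np.float32(504.20544))
-12.5 1.1
-12.5 0.9
fin
-1.0 2.3
0.0 0.7
0.178 [[421.78313668  86.82002019]]
0.21 [[432.34249105  33.32274444]]
0.12 [[408.59775197 142.5318217 ]]
0.06 [[391.00424954 231.95033368]]
```

Valve is about 12 degrees short. I'll push on to just short of the mark and measure again.

apply_moves(steps=[-0.2, -0.2, -0.2, 0, -0.4, -0.3, -0.4, 0, -0.5, -0.5, -0.6, 0, -0.7, -0.7, -0.7, 0, -0.8, -0.8, -0.8, 0, -0.8, -0.8, -0.8, 0])

```text
clock: 11.28
position: [0.5581, -0.0183, 0.1388]
ee_rot: [-0.0, 0.754, 0.657, -0.0]
contact_force: [1.3, 0.2, 1.3]
width: 0.0853
gripper_force: 0.7
```

```bash
cat > m.py <<'E'
from h import *
from rig import *
go((-65,59,-9),(-67,57,-9),(-69,55,-9))
im=get_image('top')[:,:,::-1].copy()
print(spokefit(im,[(70,180)]),spokefit(im,[(35,180)]))
# brass stem / valve centroid
hsv=cv2.cvtColor(im,cv2.COLOR_BGR2HSV)[130:165,340:390]
m=(hsv[...,0]>18)&(hsv[...,0]<32)&(hsv[...,1]>110)&(hsv[...,2]>70)
ys,xs=np.nonzero(m);print('brass',len(xs),xs.mean()+340,ys.mean()+130)
u=((xs.mean()+340-269.6)*4.4,(ys.mean()+130-94.6)*4.1);ang(u,rad=.1);ang(u,rad=.105)
cv2.imwrite('pics/last.png',cv2.resize(im[110:200,300:420],None,fx=6,fy=6,interpolation=cv2.INTER_CUBIC))
E
python3 m.py
```

```text
t 11.2833 pos [55.81 -1.83 13.88] turn -0.11
(-65, 59, -9) [-0.14  0.01 -0.05]
(-67, 57, -9) [-0.32 -0.17 -0.18]
(-69, 55, -9) [-0.5  -0.34 -0.31]
(np.float64(-2.0), np.float32(656.8126)) (np.float64(-2.0), np.float32(656.8126))
brass 9 361.22222222222223 146.44444444444446
-2.0 0.2
-2.0 2.1
```

apply_moves(steps=[-0.1, -0.1, -0.1, 0, -0.15, -0.15, -0.15, 0, -0.15, -0.15, -0.15, 0])

```text
clock: 11.58
position: [0.5571, -0.0195, 0.1377]
ee_rot: [0.0, 0.754, 0.657, 0.0]
contact_force: [1.0, 1.3, 1.9]
width: 0.0852
gripper_force: 1.1
```

```bash
python3 m.py
```

```text
t 11.5833 pos [55.71 -1.95 13.77] turn -0.12
(-65, 59, -9) [-0.03  0.13  0.07]
(-67, 57, -9) [-0.21 -0.05 -0.06]
(-69, 55, -9) [-0.39 -0.22 -0.19]
(np.float64(-0.75), np.float32(657.7301)) (np.float64(-0.75), np.float32(657.7301))
brass 7 360.42857142857144 146.57142857142858
-1.0 0.5
-1.0 2.4
```

View pics/last.png

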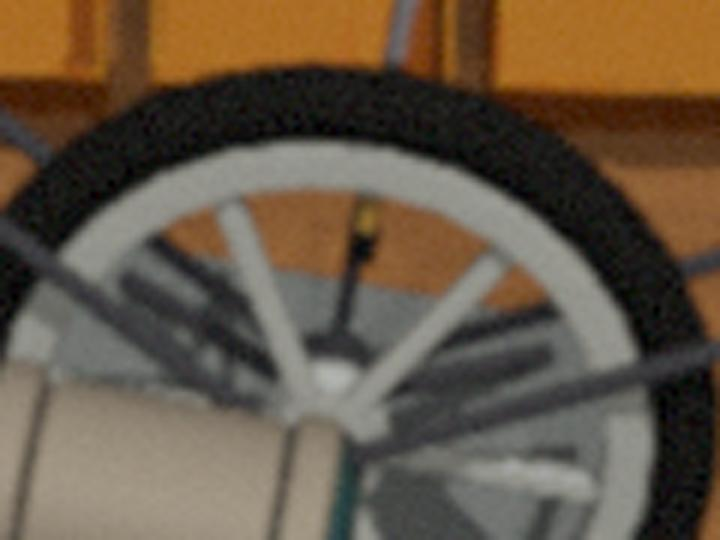

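The valve stem at (367,225) sits on the 12 o'clock line with the fin at (395,60), about 1 degree off at most. I'll back off the spoke and lift straight out.

apply_moves(steps=[0.3, 0.3, 0.3, 0, 0.6, 0.6, 0.6, 0, 0.6, 0.6, 1.6, 0, 0.6, 0.6, 3, 0, 0.6, 0.6, 5, 0, 0.6, 0.6, 8, 0, 0.6, 0.6, 11, 0, 0.6, 0.6, 14, 0])

```text
clock: 12.3
position: [0.5624, -0.0133, 0.2794]
ee_rot: [-0.0, 0.754, 0.657, -0.0]
contact_force: [0.8, 0.1, 0.8]
width: 0.085
gripper_force: 0.0
```

apply_moves(steps=[0, 0, 4, 0, 0, 0, 8, 0, -2, 1, 11, 0, -6, 2, 12, 0, -9, 3, 12, 0, -9, 3, 12, 0, -9, 3, 12, 0, -9, 3, 12, 0])

```text
clock: 12.97
position: [0.4731, 0.0165, 0.3981]
ee_rot: [0.001, 0.754, 0.657, 0.0]
contact_force: [0.2, 0.5, -0.5]
width: 0.0856
gripper_force: 0.0
```

```bash
python3 m.py
```

```text
t 12.9667 pos [47.31  1.65 39.81] turn -0.13
(-65, 59, -9) [  8.36  -3.47 -25.98]
(-67, 57, -9) [  8.18  -3.65 -26.11]
(-69, 55, -9) [  8.    -3.83 -26.24]
(np.float64(-0.5), np.float32(634.86584)) (np.float64(-0.5), np.float32(634.86584))
brass 8 360.5 146.5
-1.0 0.4
-1.0 2.3
```

The wheel stayed put within about 1° of the mark, and the robot is clear of everything.

```bash
python3 -c "
from rig import *
print(sign_off())"
```

```text
the job is handed in; nothing more can be done
None
```

The valve stem is at the top of the wheel, measured within about 1° of the pointer line; the wheel is at rest, the arm is clear of it, and I handed the job in at about 13 s on the robot's clock.

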